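Fasten the mahjong tile case

TASK

The tiles are packed away and the black tile case has its lid on: now fasten it for carrying. With a fingertip, gently push the two brass turn-buttons, one on each short end of the case, round (either way will do) until each points straight in over the lid, square to its end of the case. Only push: pinch or lift nothing, do not lean on the lid or case, and leave the lid, the mug, the chips and the rack of tile pushers as they are.

Things in the scene. Friction and masses are not known exactly. Their poses are not given: they have to be found in the camera images.
- case: closed black lacquered tile case with brass corner guards, 250 (its x) by 380 (its y) by 85 mm high, fixed. Origin at the centre of its underside, z up; +y roughly to the robot's left, turned up to 17 degrees. Its flat top rim (28 mm wide at the short ends) is level with the lid. The turn-buttons pivot at x = 0, y = +176 and -176 mm. Brass carrying handle flat against its +x side.
- lid: loose black drop-in lid, 210 by 320 by 10 mm, lying in the top of the case flush with the rim (2 mm play around), with a thin brass inlay line and a 22 mm wide, 22 mm high brass knob at its centre. Origin at the centre of its underside, 75 mm above the case's underside. Its ends lie 160 mm from the case's centre. It stays put.
- button_left: brass turn-button on the rim at the case's +y (left) end: teardrop arm, 14 mm wide, 59 mm from pivot to far end, its top 6 mm above the case's top. Origin on the pivot axis at the case's top; x axis from the pivot along the arm, z up. Spins freely all round, level, either way; stays where left (no spring, stop or click). Starts 70 to 180 degrees off; must end pointing along the case's -y.
- stud_left (a point): top centre of the finger stud near the free end of button_left: an upright round brass pin, 12 mm across, 50 mm from the pivot axis, standing from 6 to 22 mm above the case's top. About 0.5 N along its circle turns the button.
- button_right: brass turn-button on the rim at the case's -y (right) end: teardrop arm, 14 mm wide, 59 mm from pivot to far end, its top 6 mm above the case's top. Origin on the pivot axis at the case's top; x axis from the pivot along the arm, z up. Spins freely all round, level, either way; stays where left (no spring, stop or click). Starts 70 to 180 degrees off; must end pointing along the case's +y.
- stud_right (a point): top centre of the finger stud near the free end of button_right: an upright round brass pin, 12 mm across, 50 mm from the pivot axis, standing from 6 to 22 mm above the case's top. About 0.5 N along its circle turns the button.
- mug: white enamel mug, 82 mm across, 82 mm high, handle on one side, standing to the left of the case; origin at the centre of its underside. Leave alone.
- chip0: lowest of a stack of six loose green plastic betting chips, each 39 mm across and 4 mm thick (stack 24 mm high), to the right of the case; origin at the centre of its underside. Leave alone.
- chip5: topmost chip of the stack; origin at the centre of its underside. Leave alone.
- rack: slotted bamboo rack, 260 (x) by 92 (y) by 68 mm high, fixed, right of the chips; origin at the centre of its underside.
- pusher0: rosewood tile pusher, a ruler 380 by 8 by 32 mm, standing on edge along the rack's x in its right (-y) slot; loose; origin at the centre of its lower edge. Leave alone.
- pusher1: rosewood tile pusher, a ruler 380 by 8 by 32 mm, standing on edge along the rack's x in its middle slot; loose; origin at the centre of its lower edge. Leave alone.
- pusher2: rosewood tile pusher, a ruler 380 by 8 by 32 mm, standing on edge along the rack's x in its left (+y) slot; loose; origin at the centre of its lower edge. Leave alone.

How it is judged:
By the outcome, as a careful person would: the job done as asked, in the order asked, and still so for the second after the job is handed in, with the robot touching nothing.
It also fails if it takes over 72 s, if anything falls off the work surface, if the arm or the gripper's body presses on something with over 40 N, if the wrist force passes 120 N, or if a joint passes its speed limit or range.

ROBOT

A 7-joint arm with a two-finger parallel gripper is mounted at the origin on the work surface. World frame = base frame: x ahead of the robot, y to its left, z up, the work surface at z = 0. Lengths are in m, angles in rad, forces in N, time in s.
With the tool pointing down it reaches from about 0.4 to 0.85 m from the base axis. Payload 10.4 kg.
Tool frame: the origin (TCP) lies at the very end of the fingers, on their centre line; the grasp point (between the pads) lies 19 mm behind it; z points along the fingers, y is the line along which they close (so a half turn about z gives the same grasp; the last joint's range is limited). The gripper opens to 87 mm and grips with 3 to 60 N. Pads are 19 mm wide; open, the fingers measure 117 mm over their backs; the gripper's body (75 mm by 190 mm) begins 51 mm behind the grasp point.
Start: joints at [-0.023, 0.332, -0.065, 1.46, 0.022, 1.35, -0.088], TCP at [0.625, 0, 0.223] pointing down, gripper open.
Joint ranges: [-2.6, 2.6], [-0.5, 2.12], [-1.47, 1.34], [0.16, 2.42], [-1.27, 4.41], [0.06, 2.06], [-2.6, 2.6]. Speed limits (rad/s): [2.22, 2.22, 2.79, 2.79, 3.14, 3.14, 3.14].

INTERFACE

Orientations are given as a unit quaternion [x, y, z, w].
In Python, from bench import * gives the robot as it stands.
- The arm moves only by the tool step_arm, never from a script. Its arguments are lists of equal length, an entry for each row: "delta_pos": the shift along the world's x, y, z in units of 25 mm (1.0 is 25 mm), a list of three; "turn": the turn about the world's z in units of 0.12 rad (1.0 is 0.12 rad). In form: {"delta_pos": [[tx, ty, tz], ...], "turn": [turn, ...]}. A call has 1 to 12 rows; each row shifts and turns the commanded pose from where the row before left it; what a row does not reach is not made up. A row lasts 1/10 s, in which the tool goes at most 50 mm and 8.59 degrees, less where a joint would pass 70% of its speed; a pose out of reach is approached as far as the arm can. A call with a number of a shift or a turn outside -1 to 1 is refused whole. A call with a gripper value outside its range is refused whole. "grip" is the closure, from 0 (fully open) to 1 (shut), set as the call begins (left out, the last holds). The fingers move at their own pace and stop on an object; "newtons" is the grip in N (left out, the last holds). Time passes only in rows, so rows that do not move let the fingers close. It gives the time, the measured TCP pose, the force, the opening and the grip force at its end, in the units of the state.
- read_state(): the state, without advancing time (a new reading comes with each control period).
- camera(name): name is "scene" or "side" or "wrist"; returns a dict with "image" (420x560x3 uint8, red, green, blue), "z_map" (420x560 float32, m along the optical axis (not along the pixel's ray), 0 where there is no reading), "mtx" (3x3 intrinsics, pixels), "dist" ([k1, k2, p1, p2, k3] as OpenCV has them; the pictures are not rectified), "view" (4x4, takes a point from world to camera coordinates). Camera axes: x right, y up, looking along -z (the intrinsics and any distortion apply to the point x, -y, -z); pixel columns grow to the right and rows downward; lengths in m; the calibration is good to about 2 mm. A picture is of the moment at which its call begins.
- close_job(): hands the job in; it is judged then, once.
The state is a dict: "time": time; "joint_positions": joint angles; "joint_vel": joint speeds; "joint_torque": joint torques, N m; "ee_pos": TCP position; "eef_rot": TCP orientation; "ft_force": force on the tool from outside, world axes, zero at the start; "torque": the same for the moment, N m; "width": finger opening in m; "grip_force": force on a finger pad.
Only numpy, scipy, OpenCV 4.12 (cv2) and the standard library are available. Lean on these libraries where they do the work, as an engineer would, in place of code of your own. Each camera call takes 0.05 s, during which the arm holds its last target. There are 200 camera calls.

## Working session

There is one attempt and no reset: what is moved stays moved. The work goes in short steps, Python scripts to look and compute and a tool call to move; the robot and the scene stay as the last step left them, time stands still between calls to the robot, and variables do not carry over. Pictures are saved under pics/ and viewed, at most 10 in all, crops included, and the job is handed in when it is done.

Besides the shell and the picture viewer there is one more tool, called after "Emit:" as name(argument=value, ...) on one line, values as JSON. step_arm: Moves the arm, as the interface text tells. Shifts and turns lie within -1 to 1; 1 stands for 25 mm of shift or 0.12 rad of turn. Its arguments: {"type":"object","properties":{"delta_pos":{"type":"array"},"turn":{"type":"array"},"grip":{"type":"number"},"newtons":{"type":"number"}},"required":["delta_pos","turn"]}

```bash
mkdir -p pics; cat > h.py <<'E'
from bench import *
import numpy as np, cv2
def ray(c,uv,z):
    p=cv2.undistortPoints(np.float32(uv).reshape(-1,1,2),c["mtx"],np.array(c["dist"]))[:,0]
    d=np.c_[p[:,0],-p[:,1],-np.ones(len(p))]
    V=np.array(c["view"]);R,t=V[:3,:3],V[:3,3]
    o=-R.T@t; w=d@R
    return o+w*((z-o[2])/w[:,2])[:,None]
def save(c,n): cv2.imwrite("pics/%s.png"%n,c["image"][:,:,::-1])
E
python3 - <<'E'
from h import *
import pickle
cs={n:camera(n) for n in("scene","side","wrist")}
pickle.dump(cs,open("c0.pkl","wb"))
for n,c in cs.items():
    V=np.array(c["view"]);print(n,(-V[:3,:3].T@V[:3,3]).round(3))
    save(c,"a_"+n)
print(read_state())
E
```

```text
scene [ 1.105 -0.971  0.893]
side [ 0.195 -0.939  0.709]
wrist [0.624 0.07  0.384]
{'time': 0.15, 'joint_positions': array([-0.02260173,  0.33272602, -0.06464983,  1.46076225,  0.0215979 ,
        1.34993579, -0.08849923]), 'joint_vel': array([ 2.83922573e-04, -9.15961070e-04, -2.95231582e-04, -2.30713746e-03,
       -1.13780138e-04, -5.42591221e-05, -8.80726922e-04]), 'joint_torque': array([ 1.82067095e-03, -6.23630190e+01,  2.54254905e-02, -3.90143681e+01,
       -6.11935230e-02,  3.71907104e-02, -1.53469024e-06]), 'ee_pos': array([ 6.24687473e-01, -3.03737102e-05,  2.21930406e-01]), 'eef_rot': array([ 7.07116631e-01,  7.07096703e-01, -4.24345542e-04, -3.78032195e-04]), 'ft_force': array([ 0.19221858, -0.24451672,  0.23900612]), 'torque': array([ 0.00998272, -0.01885821, -0.02437267]), 'grip_force': 0.0, 'width': 0.08691571477955443}
```

View pics/a_scene.png

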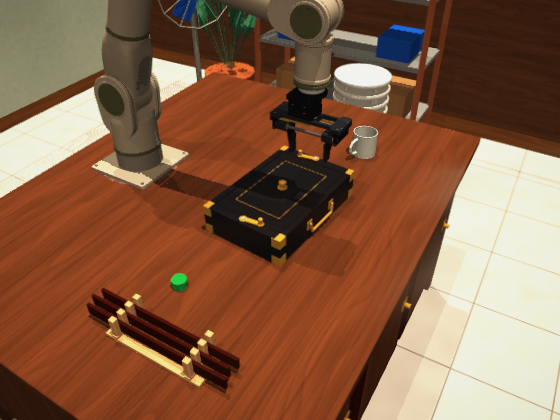

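View pics/a_side.png

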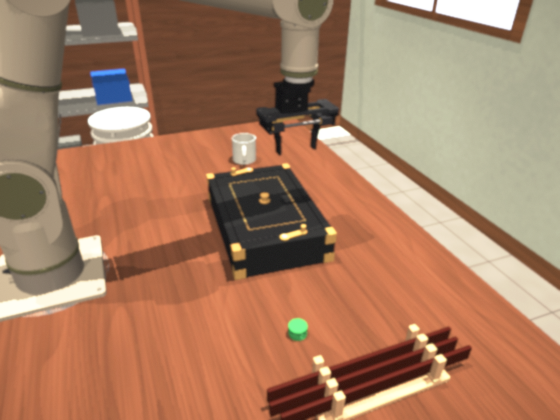

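The scene view shows the case with the right button at about (250,220) and the left one at (305,155). The side view shows them at (294,234) and (242,171). The mug is to the left and the chips are at (180,282) in the scene view.

```bash
python3 - <<'E'
from h import *
import pickle
cs=pickle.load(open("c0.pkl","rb"))
a=cs["scene"]["image"][135:270,195:365]; b=cs["side"]["image"][155:285,195:345]
A=cv2.resize(a,(400,318),interpolation=2);B=cv2.resize(b,(400,318),interpolation=2)
save({"image":np.hstack([A,B])},"b")
for n,c in cs.items():
    h=cv2.cvtColor(c["image"],cv2.COLOR_RGB2HSV)
    m=cv2.inRange(h,(15,110,110),(35,255,255))
    k,l,s,ce=cv2.connectedComponentsWithStats(m)
    for i in range(1,k):
        if s[i,4]>12: print(n,ce[i].round(1),s[i],ray(c,[ce[i]],.09)[0].round(3))
E
```

```text
scene [403.1  80.5] [391  76  25  10 130] [0.6   0.871 0.09 ]
scene [283.9 147.8] [280 146   9   5  30] [0.447 0.186 0.09 ]
scene [306.6 155.6] [297 149  23  12  89] [0.53  0.181 0.09 ]
scene [350.1 173.2] [345 169   9  12  60] [0.683 0.159 0.09 ]
scene [281.8 184.7] [278 180   9  10  67] [0.541 0.01  0.09 ]
scene [349.6 192.6] [348 189   4   8  24] [0.72  0.071 0.09 ]
scene [321.1 217.4] [307 199  27  32 172] [ 0.701 -0.064  0.09 ]
scene [207.6 207.1] [203 201  11  15  87] [ 0.422 -0.177  0.09 ]
scene [252.4 220.5] [239 215  25  12 146] [ 0.555 -0.164  0.09 ]
scene [445.2 224.1] [443 219   6   9  28] [0.986 0.07  0.09 ]
scene [208.7 227.4] [206 224   6   8  34] [ 0.475 -0.242  0.09 ]
scene [278.5 240.6] [271 233  15  16 161] [ 0.651 -0.196  0.09 ]
scene [278.7 260.1] [272 254  14  12  90] [ 0.686 -0.255  0.09 ]
scene [136.2 296.4] [132 294   9   6  25] [ 0.477 -0.507  0.09 ]
scene [405.9 304.4] [402 298  10  13  50] [ 0.986 -0.236  0.09 ]
scene [128.3 303.6] [124 300   9   7  32] [ 0.476 -0.531  0.09 ]
scene [120.2 311.2] [116 308   9   7  33] [ 0.477 -0.556  0.09 ]
scene [112.1 319
[... 4270 characters left out ...]
 [ 60 228  12  11 106] [ 0.409 -0.032  0.09 ]
wrist [102.4 280.8] [ 90 253  33  56 901] [ 0.438 -0.085  0.09 ]
wrist [458.9 280.7] [440 253  32  56 902] [ 0.81  -0.085  0.09 ]
wrist [230.3 300.1] [189 295  75  10 165] [ 0.571 -0.108  0.09 ]
wrist [353.6 303.4] [352 297   4  12  25] [ 0.702 -0.112  0.09 ]
wrist [360.5 309.2] [357 296   8  26  91] [ 0.71  -0.119  0.09 ]
wrist [326.3 307.5] [324 298   5  20  49] [ 0.673 -0.117  0.09 ]
wrist [345.3 309.5] [343 298   5  24  53] [ 0.693 -0.119  0.09 ]
wrist [420.7 327.8] [ 254  318  306   18 4244] [ 0.776 -0.141  0.09 ]
wrist [411.7 411.2] [408 401   9  19  99] [ 0.779 -0.254  0.09 ]
wrist [423.4 417.3] [418 415  12   5  45] [ 0.793 -0.263  0.09 ]
```

View pics/a_wrist.png

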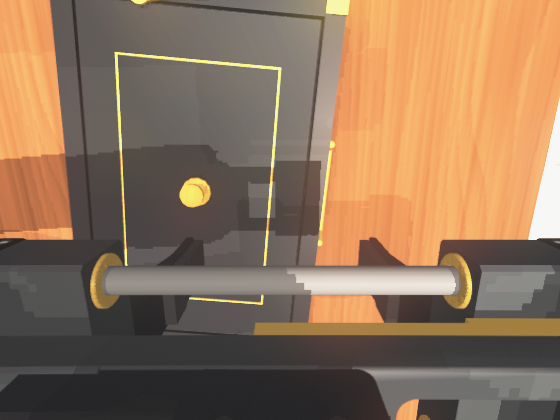

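View pics/b.png

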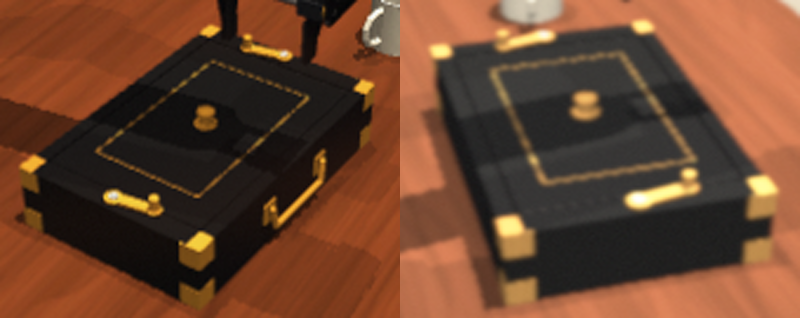

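The wrist view shows the inlay corners near (116,54), (280,69), (262,303), and the knob at (194,192). In the crops, the right button's stud points to about +x and the left one's to about -x. I'll take a closer look with the gripper shut.

Emit:
step_arm(delta_pos=[[-0.8,1,0],[-0.8,1,0],[-0.8,1,0],[0,1,0],[0,0,0],[0,0,0],[0,0,0],[0,0,0],[0,0,0]], turn=[0,0,0,0,0,0,0,0,0], grip=1, newtons=10)

```text
time: 1.05
ee_pos: [0.5652, 0.0991, 0.2224]
eef_rot: [0.708, 0.707, -0.0, 0.0]
ft_force: [-0.3, -0.6, 0.1]
width: 0.0231
grip_force: 0.0
```

```bash
python3 - <<'E'
from h import *
import pickle
c=camera("wrist");pickle.dump(c,open("c1.pkl","wb"));save(c,"c1")
V=np.array(c["view"]);print((-V[:3,:3].T@V[:3,3]).round(3))
c0=pickle.load(open("c0.pkl","rb"))["wrist"]
print(ray(c0,[(116,54),(280,69),(262,303)],.085).round(4))
E
```

```text
[0.565 0.17  0.385]
[[ 0.4796  0.1317  0.085 ]
 [ 0.6234  0.1199  0.085 ]
 [ 0.6038 -0.1144  0.085 ]]
```

View pics/c1.png

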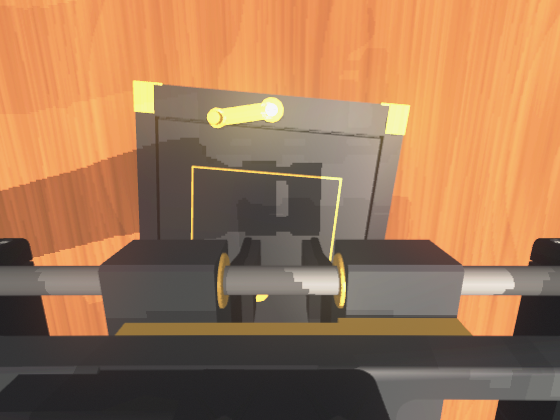

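Emit:
step_arm(delta_pos=[[0,-1,0],[0,-1,0],[0,-1,0],[0,-1,0],[0,-1,0],[0,-1,0],[0,-1,0],[0,-1,0],[0,-1,0],[0,-1,0],[0,-1,0],[0,-1,0]], turn=[0,0,0,0,0,0,0,0,0,0,0,0])

```text
time: 2.3
ee_pos: [0.5649, -0.2013, 0.2226]
eef_rot: [0.707, 0.707, 0.0, 0.0]
ft_force: [0.2, -0.7, -0.3]
width: 0.0006
grip_force: 0.0
```

Emit:
step_arm(delta_pos=[[0.4,-1,0],[0,0,0],[0,0,0],[0,0,0]], turn=[0,0,0,0])

```text
time: 2.7
ee_pos: [0.5751, -0.2239, 0.2225]
eef_rot: [0.707, 0.707, 0.0, -0.0]
ft_force: [0.1, 0.5, -0.3]
width: 0.0002
grip_force: 0.0
```

```bash
python3 - <<'E'
from h import *
import pickle
c=camera("wrist");pickle.dump(c,open("c2.pkl","wb"));save(c,"c2")
V=np.array(c["view"]);print((-V[:3,:3].T@V[:3,3]).round(3))
E
```

```text
[ 0.574 -0.154  0.385]
```

View pics/c2.png

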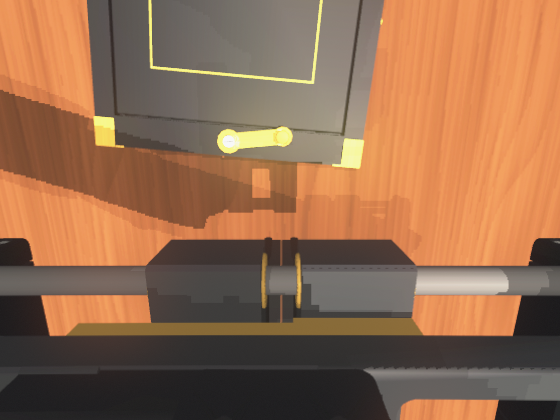

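c1 shows the left button's pivot at (272,109) and stud at (216,117), with case corners at (133,81) and (409,104). c2 shows the right button's pivot at (229,141) and stud at (284,135), with corners at (96,145) and (361,168).

```bash
python3 - <<'E'
from h import *
import pickle
C=[pickle.load(open(f"c{i}.pkl","rb")) for i in(1,2)]
L=ray(C[0],[(133,81),(409,104)],.085);R=ray(C[1],[(96,145.5),(361,168)],.085)
cor=np.vstack([L,R])[:,:2]; loc=np.array([[-.125,.19],[.125,.19],[-.125,-.19],[.125,-.19]])
mc,ml=cor.mean(0),loc.mean(0);U,S,Vt=np.linalg.svd((loc).T@(cor-mc));Rm=(U@Vt).T
yaw=np.arctan2(Rm[1,0],Rm[0,0]);print("case",mc,np.degrees(yaw),"res mm",((cor-mc-loc@Rm.T)*1e3).round(1).tolist())
for n,c,pv,st,y in(("L",C[0],(272,109),(216,117),.176),("R",C[1],(229,141),(284,135),-.176)):
    h=cv2.cvtColor(c["image"],cv2.COLOR_RGB2HSV)
    P=mc+Rm@[0,y];p=ray(c,[pv],.093)[0,:2];s=ray(c,[st],.107)[0,:2]
    goal=P+Rm@[0,-.05*np.sign(y)]
    for q in(P,p):
        d=s-q;print(n,"pivot",q.round(4),"stud",s.round(4),"r",np.hypot(*d).round(4),"ang",np.degrees(np.arctan2(d[1],d[0])).round(1))
    print("goal stud",goal.round(4))
E
```

```text
case [0.54172516 0.00889132] -4.665105759089798 res mm [[-0.3, 0.7], [0.5, 1.2], [-1.6, -0.7], [1.3, -1.2]]
L pivot [0.556  0.1843] stud [0.5094 0.1776] r 0.0471 ang -171.8
L pivot [0.5571 0.1848] stud [0.5094 0.1776] r 0.0482 ang -171.4
goal stud [0.552  0.1345]
R pivot [ 0.5274 -0.1665] stud [ 0.5775 -0.1604] r 0.0504 ang 7.0
R pivot [ 0.5271 -0.1662] stud [ 0.5775 -0.1604] r 0.0507 ang 6.6
goal stud [ 0.5315 -0.1167]
```

```bash
cat > path.py <<'E'
from h import *
def path(P,sgn,t0=0,t1=85.3,n=25):
    th=np.radians(np.linspace(t0,t1,n+1))-np.arctan2(15.5,50)
    F=P+sgn*.05235*np.c_[np.cos(th),np.sin(th)]
    print("start",F[0].round(4),"end",F[-1].round(4),"turn/row",np.radians((t1-t0)/n)/.12)
    print(np.diff(F,axis=0).__truediv__(.025).round(3).tolist())
E
python3 -c "
from path import *
path(np.array([.5273,-.1665]),1);path(np.array([.5563,.1845]),-1);print(read_state()['ee_pos'])"
```

```text
start [ 0.5773 -0.182 ] end [ 0.5468 -0.1179] turn/row 0.49625528398372104
[[0.033, 0.12], [0.026, 0.122], [0.019, 0.123], [0.011, 0.124], [0.004, 0.125], [-0.003, 0.125], [-0.011, 0.124], [-0.018, 0.123], [-0.025, 0.122], [-0.033, 0.12], [-0.04, 0.118], [-0.047, 0.116], [-0.054, 0.113], [-0.06, 0.109], [-0.067, 0.105], [-0.073, 0.101], [-0.079, 0.097], [-0.084, 0.092], [-0.09, 0.087], [-0.095, 0.081], [-0.099, 0.076], [-0.104, 0.069], [-0.107, 0.063], [-0.111, 0.057], [-0.114, 0.05]]
start [0.5063 0.2   ] end [0.5368 0.1359] turn/row 0.49625528398372104
[[-0.033, -0.12], [-0.026, -0.122], [-0.019, -0.123], [-0.011, -0.124], [-0.004, -0.125], [0.003, -0.125], [0.011, -0.124], [0.018, -0.123], [0.025, -0.122], [0.033, -0.12], [0.04, -0.118], [0.047, -0.116], [0.054, -0.113], [0.06, -0.109], [0.067, -0.105], [0.073, -0.101], [0.079, -0.097], [0.084, -0.092], [0.09, -0.087], [0.095, -0.081], [0.099, -0.076], [0.104, -0.069], [0.107, -0.063], [0.111, -0.057], [0.114, -0.05]]
[ 0.57512776 -0.22379241  0.22258093]
```

Emit:
step_arm(delta_pos=[[0.1,0.8,0],[0,0.8,0],[0,0,-1],[0,0,-1],[0,0,-1],[0,0,-1],[0,0,-0.5],[0,0,-0.5],[0,0,0],[0,0,0]], turn=[0,0,0,0,0,0,0,0,0,0])

```text
time: 3.75
ee_pos: [0.578, -0.185, 0.0984]
eef_rot: [0.707, 0.707, 0.0, 0.0]
ft_force: [0.9, 0.8, -0.1]
width: 0.0009
grip_force: 0.0
```

Emit:
step_arm(delta_pos=[[0,0.1,0],[0.03,0.12,0],[0.03,0.12,0],[0.02,0.12,0],[0.01,0.125,0],[0,0.125,0],[0,0.125,0],[-0.01,0.125,0],[-0.02,0.12,0],[-0.025,0.12,0],[-0.035,0.12,0],[-0.04,0.12,0]], turn=[0,0.5,0.5,0.5,0.5,0.5,0.5,0.5,0.5,0.5,0.5,0.5])

```text
time: 4.95
ee_pos: [0.5773, -0.1489, 0.0987]
eef_rot: [0.439, 0.899, 0.0, 0.001]
ft_force: [0.1, -1.1, -0.2]
width: 0.0006
grip_force: 0.2
```

Emit:
step_arm(delta_pos=[[-0.045,0.115,0],[-0.055,0.115,0],[-0.06,0.11,0],[-0.065,0.105,0],[-0.075,0.1,0],[-0.08,0.095,0],[-0.085,0.09,0],[-0.09,0.085,0],[-0.095,0.08,0],[-0.1,0.075,0],[0,0,0]], turn=[0.5,0.5,0.5,0.5,0.5,0.5,0.5,0.5,0.5,0.5,0])

```text
time: 6.05
ee_pos: [0.5582, -0.1245, 0.0986]
eef_rot: [0.154, 0.988, 0.0, 0.001]
ft_force: [-0.2, 0.5, 0.6]
width: 0.0003
grip_force: 0.0
```

```bash
python3 - <<'E'
from h import *
import pickle
s=read_state();print(s["ee_pos"].round(4),s["eef_rot"].round(3),s["ft_force"].round(2))
c=camera("side");d=camera("scene");pickle.dump((c,d),open("c3.pkl","wb"))
A=cv2.resize(d["image"][135:270,195:365],(400,318),interpolation=2);B=cv2.resize(c["image"][155:285,195:345],(400,318),interpolation=2)
save({"image":np.hstack([A,B])},"c3")
E
```

```text
[ 0.5582 -0.1245  0.0986] [0.154 0.988 0.    0.001] [-0.25  0.5   0.57]
```

View pics/c3.png

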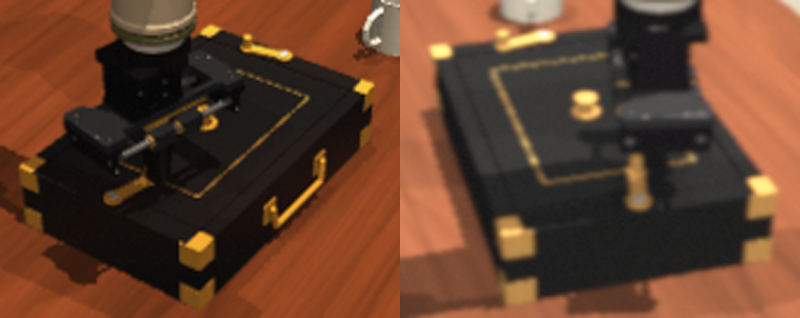

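c3 shows the right button following the finger, already pointing in over the lid about 13° short. I'll finish the turn, then back off in +x and lift.

Emit:
step_arm(delta_pos=[[-0.105,0.075,0],[-0.115,0.07,0],[-0.115,0.06,0],[-0.12,0.055,0],[0,0,0],[0,0,0]], turn=[0.5,0.5,0.5,0.4,0,0])

```text
time: 6.75
ee_pos: [0.5466, -0.1184, 0.0978]
eef_rot: [0.043, 0.999, -0.0, 0.0]
ft_force: [-0.4, 0.5, -0.2]
width: 0.0003
grip_force: 0.0
```

Emit:
step_arm(delta_pos=[[0.3,0,0],[0.3,0,0],[0,0,0.6],[0,0,1],[0,0,1],[0,0,1],[0,0,1],[0,-0.5,0.4],[0,-1,0],[0,-1,0],[0,-1,0],[0,-1,0]], turn=[0,0,0,0,0,-1,-1,-1,-1,-1,-1,-1])

```text
time: 7.95
ee_pos: [0.5616, -0.2317, 0.2239]
eef_rot: [0.447, 0.894, 0.0, 0.0]
ft_force: [1.0, -1.0, -0.7]
width: 0.0005
grip_force: 0.0
```

Emit:
step_arm(delta_pos=[[-0.4,0,0],[0,0,0],[0,0,0],[0,0,0],[0,0,0],[0,0,0],[0,0,0]], turn=[-1,-1,-1,-1,-1,-0.4,0])

```text
time: 8.65
ee_pos: [0.5516, -0.2306, 0.2236]
eef_rot: [0.707, 0.707, 0.0, 0.0]
ft_force: [-0.7, -0.2, -0.1]
width: 0.0006
grip_force: 0.0
```

```bash
python3 - <<'E'
from h import *
import pickle
c=camera("wrist");pickle.dump(c,open("c4.pkl","wb"));save(c,"c4")
E
```

```text
(no output)
```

View pics/c4.png

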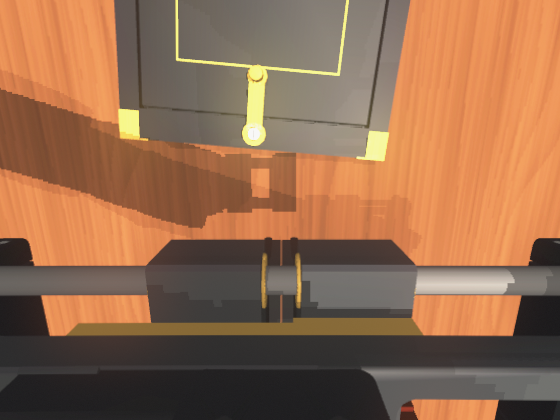

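c4 shows the right button's pivot at (254,133) and stud at (257,73), pointing in over the lid. I'll measure it and go on to the left one.

```bash
python3 - <<'E'
from h import *
import pickle
c=pickle.load(open("c4.pkl","rb"))
m=cv2.inRange(cv2.cvtColor(c["image"],cv2.COLOR_RGB2HSV),(15,110,110),(35,255,255))
e=ray(c,[(119,137),(385,160)],.085)
p=ray(c,[(254,133)],.092)[0];s=ray(c,[(257,73)],.107)[0];d=s-p
print(p.round(4),s.round(4),np.hypot(*d[:2]),np.degrees(np.arctan2(d[1],d[0])),"edge",np.degrees(np.arctan2(*(e[1]-e[0])[1::-1])))
# arm sides between pivot and stud
w=[];
for v in range(88,118,3):
    u=np.where(m[v,235:280])[0]+235; w.append((u.mean(),v))
q=ray(c,w,.091);f=np.polyfit(q[:,1],q[:,0],1);print("arm axis deg",90-np.degrees(np.arctan(f[0])))
E
```

```text
[ 0.5269 -0.1658  0.092 ] [ 0.5317 -0.1171  0.107 ] 0.04892017686650916 84.30995833299305 edge -4.880525067517136
arm axis deg 84.38506797554652
```

Emit:
step_arm(delta_pos=[[-0.2,1,0],[-0.2,1,0],[-0.2,1,0],[-0.2,1,0],[-0.2,1,0],[-0.2,1,0],[-0.2,1,0],[-0.2,1,0],[-0.2,1,0],[0,1,0],[0,1,0],[0,1,0]], turn=[0,0,0,0,0,0,0,0,0,0,0,0])

```text
time: 9.9
ee_pos: [0.5064, 0.0703, 0.2233]
eef_rot: [0.707, 0.708, 0.0, 0.0]
ft_force: [0.0, -0.7, 0.2]
width: 0.0006
grip_force: 0.0
```

Emit:
step_arm(delta_pos=[[0,1,0],[0,1,0],[0,1,0],[0,1,0],[0,1,0],[0,0.4,0],[0,0,0],[0,0,0]], turn=[0,0,0,0,0,0,0,0])

```text
time: 10.7
ee_pos: [0.5067, 0.203, 0.2226]
eef_rot: [0.707, 0.707, -0.0, 0.0]
ft_force: [0.2, 0.0, 0.3]
width: 0.0003
grip_force: 0.0
```

The right button is at 84.3° against a goal of about 85.2°, so it's within 1°. Now the left.

Emit:
step_arm(delta_pos=[[0,0,-1],[0,0,-1],[0,0,-1],[0,0,-1],[0,0,-0.5],[0,0,-0.5],[0,0,0],[0,0,0]], turn=[0,0,0,0,0,0,0,0])

```text
time: 11.5
ee_pos: [0.5069, 0.2042, 0.0983]
eef_rot: [0.707, 0.707, 0.0, 0.0]
ft_force: [-0.9, -0.4, 1.0]
width: 0.0009
grip_force: 0.0
```

Emit:
step_arm(delta_pos=[[0,-0.12,0],[-0.03,-0.12,0],[-0.03,-0.12,0],[-0.02,-0.12,0],[-0.01,-0.125,0],[0,-0.125,0],[0,-0.125,0],[0.01,-0.125,0],[0.02,-0.12,0],[0.025,-0.12,0],[0.035,-0.12,0],[0.04,-0.12,0]], turn=[0,0.5,0.5,0.5,0.5,0.5,0.5,0.5,0.5,0.5,0.5,0.5])

```text
time: 12.7
ee_pos: [0.5078, 0.1676, 0.0985]
eef_rot: [0.439, 0.899, 0.0, 0.0]
ft_force: [-1.1, 0.8, 0.6]
width: 0.0007
grip_force: 0.3
```

Emit:
step_arm(delta_pos=[[0.045,-0.115,0],[0.055,-0.115,0],[0.06,-0.11,0],[0.065,-0.105,0],[0.075,-0.1,0],[0.08,-0.095,0],[0.085,-0.09,0],[0.09,-0.085,0],[0.095,-0.08,0],[0.1,-0.075,0],[0,0,0]], turn=[0.5,0.5,0.5,0.5,0.5,0.5,0.5,0.5,0.5,0.5,0])

```text
time: 13.8
ee_pos: [0.5268, 0.1429, 0.0983]
eef_rot: [0.155, 0.988, 0.0, 0.001]
ft_force: [0.4, -0.2, -0.5]
width: 0.0003
grip_force: 0.1
```

Emit:
step_arm(delta_pos=[[0.1,-0.08,0],[0.1,-0.075,0],[0.105,-0.065,0],[0.11,-0.06,0],[0,0,0],[0,0,0]], turn=[0.5,0.5,0.5,0.4,0,0])

```text
time: 14.4
ee_pos: [0.5366, 0.1367, 0.0979]
eef_rot: [0.043, 0.999, 0.0, 0.0]
ft_force: [-0.3, 0.5, 0.1]
width: 0.0004
grip_force: 0.0
```

Emit:
step_arm(delta_pos=[[-0.3,0,0],[-0.3,0,0],[0,0,0.6],[0,0,1],[0,0,1],[0,0,1],[0,0,1],[0.4,-0.5,0.4],[0.4,-0.5,0],[0.4,-0.5,0],[0,0,0],[0,0,0]], turn=[0,0,0,0,0,-1,-1,-1,-1,-1,-1,-1])

```text
time: 15.6
ee_pos: [0.5517, 0.0986, 0.2238]
eef_rot: [0.448, 0.894, 0.0, 0.0]
ft_force: [-0.4, -0.4, -0.9]
width: 0.0005
grip_force: 0.0
```

Emit:
step_arm(delta_pos=[[0,0,0],[0,0,0],[0,0,0],[0,0,0],[0,0,0],[0,0,0],[0,0,0]], turn=[-1,-1,-1,-1,-1,-0.4,0])

```text
time: 16.3
ee_pos: [0.5515, 0.0992, 0.2238]
eef_rot: [0.707, 0.707, 0.001, 0.0]
ft_force: [0.0, -1.1, -0.5]
width: 0.0006
grip_force: 0.0
```

```bash
python3 - <<'E'
from h import *
import pickle
c=camera("wrist");pickle.dump(c,open("c5.pkl","wb"));save(c,"c5")
E
```

```text
(no output)
```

View pics/c5.png

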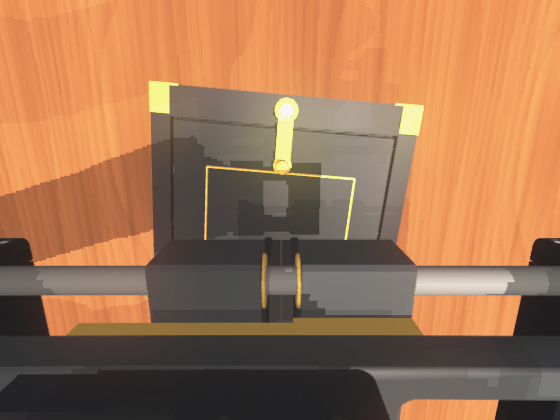

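c5 shows the left button's pivot at (286,109) and stud at (282,165), pointing inward over the lid.

```bash
python3 - <<'E'
from h import *
import pickle
c=pickle.load(open("c5.pkl","rb"))
m=cv2.inRange(cv2.cvtColor(c["image"],cv2.COLOR_RGB2HSV),(15,110,110),(35,255,255))
e=ray(c,[(149,82),(423,105)],.085)
p=ray(c,[(286,109)],.092)[0];s=ray(c,[(282,165)],.107)[0];d=s-p
print(np.hypot(*d[:2]),np.degrees(np.arctan2(d[1],d[0])),"edge",np.degrees(np.arctan2(*(e[1]-e[0])[1::-1])))
w=[((np.where(m[v,265:310])[0]+265).mean(),v) for v in range(124,155,3)]
q=ray(c,w,.091);f=np.polyfit(q[:,1],q[:,0],1);print("arm axis deg",90-np.degrees(np.arctan(f[0])))
E
```

```text
0.048724844910120337 -94.31380807367483 edge -4.524756802944502
arm axis deg 96.68861612433525
```

```bash
python3 - <<'E'
from h import *
import pickle
for f,r,a,b in(("c5",range(124,155,3),262,312),("c4",range(88,118,3),232,282)):
    c=pickle.load(open(f+".pkl","rb"))
    m=c["image"][:,:,0]>130
    w=[]
    for v in r:
        u=np.where(m[v,a:b])[0]+a;w.append((u.mean(),v));print(v,u.min(),u.max(),end="; ")
    q=ray(c,w,.091);k=np.polyfit(q[:,1],q[:,0],1);print(f,"arm axis deg",90-np.degrees(np.arctan(k[0])))
E
```

```text
124 262 311; 127 277 311; 130 262 311; 133 262 311; 136 262 311; 139 262 311; 142 262 311; 145 262 311; 148 262 311; 151 262 311; 154 262 311; c5 arm axis deg 86.00857641534712
88 232 281; 91 232 281; 94 232 281; 97 232 281; 100 232 281; 103 232 281; 106 232 281; 109 232 281; 112 232 281; 115 247 281; c4 arm axis deg 96.56676660849308
```

```bash
python3 - <<'E'
from h import *
import pickle
for f,r,a,b in(("c5",range(124,155,3),262,312),("c4",range(88,118,3),232,282)):
    c=pickle.load(open(f+".pkl","rb"));I=c["image"].astype(int)
    m=((I[:,:,0]-I[:,:,2])>90).astype(np.uint8)
    w=[]
    for v in r:
        u=np.where(m[v,a:b])[0]+a;w.append((u.mean(),v));print(v,u.min(),u.max(),len(u),end="; ")
    q=ray(c,w,.091);k=np.polyfit(q[:,1],q[:,0],1);print(f,"arm axis deg",90-np.degrees(np.arctan(k[0])))
    print(I[r[3],a:b:5].tolist())
E
```

```text
124 277 293 3; 127 277 292 3; 130 277 292 2; 133 277 292 2; 136 277 292 2; 139 276 291 3; 142 276 291 3; 145 276 291 2; 148 276 291 3; 151 275 290 4; 154 275 290 4; c5 arm axis deg 85.23617009914786
[[141, 133, 110], [146, 137, 112], [148, 139, 113], [247, 247, 145], [247, 247, 165], [247, 247, 166], [241, 237, 136], [156, 145, 119], [157, 146, 120], [156, 146, 120]]
88 248 264 17; 91 248 264 17; 94 248 264 17; 97 248 263 16; 100 248 263 16; 103 247 263 17; 106 247 263 17; 109 247 263 17; 112 247 262 16; 115 247 262 16; c4 arm axis deg 84.95210774221434
[[133, 123, 104], [136, 126, 104], [139, 128, 106], [134, 122, 84], [247, 247, 145], [247, 247, 149], [247, 247, 147], [145, 135, 111], [146, 136, 112], [146, 136, 114]]
```

The arm axes measure 85.2° (left) and 85.0° (right) against 85.3° for the case, so both are square. The robot is clear of everything.

```bash
python3 -c "
from bench import *
print(close_job())"
```

```text
the job is handed in; nothing more can be done
None
```

I pushed both turn-buttons round so they point straight in over the lid, within about 1° of square by the wrist camera. I then raised the arm clear and handed the job in at about 16 s; the hand-in returned no verdict.

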